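# Print a weight ticket at the mineral stall

### The arm

A 6-joint arm with a two-finger parallel gripper is mounted at the origin on a cart in front of the work surface, level with it; the furniture and walls round the work are solid. World frame = base frame: x ahead of the robot, y to its left, z up, the work surface at z = 0. Lengths are in mm, angles in degrees, forces in N, time in s.
With the tool pointing down it reaches from about 350 to 850 mm from the base axis. Payload 8.1 kg.
Tool frame: the origin (TCP) lies at the very end of the fingers, on their centre line; the grasp point (between the pads) lies r.tcp_to_grasp behind it (r.tcp_to_grasp is the distance from the TCP to the grasp point, in mm); z points along the fingers, y is the line along which they close (so a half turn about z gives the same grasp; the last joint's range is limited). The gripper opens to 85 mm and grips with 20 to 120 N. Pads are 22 mm wide; open, the fingers measure 114 mm over their backs; the gripper's body (76 mm by 85 mm) begins 54 mm behind the grasp point. The pads swing forward as they close: fully open they stand 13 mm farther back than shut.
Start: joints at [59.106, 7.471, 85.268, -0, 87.261, -4.893], TCP at [263.011, 539.287, 231.292] pointing down, gripper open.
Joint ranges: [-169.43, 169.43], [-51.17, 129.36], [1.28, 143.12], [-76.62, 256.62], [0, 156.53], [-152.29, 152.29]. Speed limits (degrees/s): [136.94, 136.94, 159.86, 180, 180, 180].

### API

Orientations are given as [roll, pitch, yaw] about the fixed x, y, z axes, in that order (R = Rz(yaw) Ry(pitch) Rx(roll)).
In Python, from bench import sense, viewer, order, r gives the robot as it stands.
- The arm moves only by the tool carry_out, never from a script. Its argument "increments" is one flat list of numbers, 7 for each row, row after row: the shift along the tool's x, y, z as a fraction of full scale, then the turn, a rotation vector about the tool's x, y, z as a fraction of full scale, then the opening, from -1 (shut) to 1 (fully open). A call has exactly 10 rows; each row is the pose to reach, as a shift and turn from the pose commanded when the call began, along the tool's axes at that moment, turning the shorter way round; what a row does not reach only later rows make up. Full scale, the value 1, is 400 mm for a shift and 2 pi rad for a turn. A row lasts 1/8 s, in which the tool goes at most 62.5 mm and 10.7 degrees, less where a joint would pass 70% of its speed; a pose out of reach is approached as far as the arm can. A call with a number of a shift or a turn outside -1 to 1 is refused whole. A call with a gripper value outside its range is refused whole. The fingers move at their own pace and stop on an object; "force" is the grip in N (left out, the last holds). Time passes only in rows, so rows that repeat a pose let the fingers close, or fill a call up. It gives the time, the measured TCP pose, the force, the opening and the grip force at its end, in the units of the state.
- sense(): the state, without advancing time (a new reading comes with each control period).
- viewer.snapshot(name): name is "scene" or "top"; returns the picture (400x640x3 uint8, red, green, blue); there is no depth.
- viewer.get_calibration(name): a dict with "fx", "fy", "cx", "cy" (pixels), "R" (3x3) and "t" (3): a world point X has camera coordinates R X + t. Camera axes: x right, y down, z forward; pixel columns grow to the right and rows downward; lengths in mm; the calibration is good to about 2 mm. A picture is of the moment at which its call begins. get_calibration takes no time and is no camera call.
- order.hand_in(): hands the job in; it is judged then, once.
The state is a dict: "time": time; "joint_pos": joint angles; "qd": joint speeds; "joint_efforts": joint torques, N m; "tool_pos": TCP position; "tcp_rot": TCP orientation; "ft_force": force on the tool from outside, world axes, zero at the start; "wrist_torque": the same for the moment, N m; "finger_gap": finger opening in mm; "grip_force": force on a finger pad.
Only numpy, scipy, OpenCV 4.12 (cv2) and the standard library are available. Lean on these libraries where they do the work, as an engineer would, in place of code of your own. Each camera call takes 0.05 s, during which the arm holds its last target. There are 200 camera calls.

### The job

The small mineral on the counter scale has to get its weight ticket: press the raised end of the scale's rocker switch right down to switch it on, then press the round key fully down so that it stays down and locks the reading, then push the long bar on the ticket printer fully down and let it come up again. Keep to that order, leave the square key on the scale and the small round feed button on the printer alone, and leave the mineral on the pan and the other loose things where they are: nothing needs to be picked up.

Things in the scene. Friction and masses are not known exactly. Their poses are not given: they have to be found in the camera images.
- scale: White counter scale fixed on the table, 240 (x) x 200 (y) mm, top 50 mm above the table; origin under its centre, -x side is the front, yaw up to 0.3 rad. Three control slots in front at x = -62, y = +65, 0, -65 mm in its frame, each with a black frame plate 58 x 44 mm, top 56 mm above the table. Steel pan 136 x 180 mm behind, centred at x = +46 mm.
- pan (a point): Centre of the scale pan's upper face, 60 mm above the table; x and y axes as the scale.
- rocker_raised_end (a point): Where to press the rocker: top of its raised half, on the midline, 19 mm from the pivot. In one of the scale's three slots (which one varies). Grey shallow V, 54 mm long (along scale x), 26 wide; valley (pivot) 64 mm above the table. Off: the far half (+x) is raised, its end 8 mm above the near end. Pressed, the point sinks 6 mm to 64 mm, that half level.
- rocker (a joint): Rocker angle: 0 off (far half raised), 0.32 rad fully on (far half down and level). No spring: it takes about 2.5 to 3 N at the end and stays where it is left; starts between 0 and 0.05.
- round_key_top (a point): Centre of the top of the round lock key, a grey cylinder 26 mm across, its top 68 mm above the table when up. In one of the scale's three slots (which one varies). 
- round_key (a joint): How far the round key is pressed: 0 up, 0.006 m fully down. Takes about 3 N and stays down when let go.
- square_key_top (a point): Centre of the top of the square key (24 x 24 mm, same height and material as the round one): not to be pressed. In one of the scale's three slots (which one varies). 
- square_key (a joint): How far the square key is pressed: 0 up, 0.006 m down; it would stay down.
- printer: Ticket printer, black plastic box fixed on the table, 160 mm (x) x 140 mm (y), top 80 mm above the table (roll cover at the back to 84 mm, a paper tongue to 96 mm); origin under its centre, its -x side is the front. It and the scale stand side by side, either one on the left.
- bar_top (a point): Centre of the top of the printer's long bar, grey, 22 mm (printer x) x 76 mm (printer y), 48 mm in front of the printer's centre, top 94 mm above the table when up and 88 mm when down, with a surround plate at 82 mm.
- bar (a joint): How far the bar is pressed: 0 up, 0.006 m fully down. A spring brings it back; about 1.5 N to start, 4.5 N fully down.
- feed_top (a point): Top of the small round feed button (14 mm across, 87 mm above the table, 40 mm behind and 50 mm to the right of the bar's centre): not to be pressed.
- feed (a joint): How far the feed button is pressed: 0 up, 0.004 m down; springs back.
- barite: The small mineral, a brown rosette of crystals about 49 x 70 x 34 mm, loose on the pan; origin at the centre of its underside.
- garnet: Loose dark red garnet crystal, 40 x 41 x 37 mm, between the scale and the printer; origin at the centre of its underside.
- marker: Loose red and white marker pen, 131 mm long, 13 mm thick, lying on the left; origin at its underside.
- fluorite: Loose dark green fluorite cubes, 33 x 49 x 35 mm, right; origin at the underside.
- calcite: Loose white calcite lump, 64 x 109 x 60 mm, right; origin at the underside.
- thumb_box: Loose clear specimen box on a black base, 38 x 38 x 35 mm, left; origin at the underside.
There are look-alikes about, which are no part of the job. Leave any orange, purple or red look-alike of the barite alone.

How it is judged:
By the outcome, as a careful person would: the job done as asked, in the order asked, and still so for the second after the job is handed in, with the robot touching nothing.
It also fails if it takes over 45 s, if anything falls off the work surface, if the arm or the gripper's body presses on something with over 40 N, if the wrist force passes 120 N, or if a joint passes its speed limit or range.

## Working session

There is one attempt and no reset: what is moved stays moved. The work goes in short steps, Python scripts to look and compute and a tool call to move; the robot and the scene stay as the last step left them, time stands still between calls to the robot, and variables do not carry over. Pictures are saved under pics/ and viewed, at most 10 in all, crops included, and the job is handed in when it is done.

Besides the shell and the picture viewer there is one more tool, called after "Emit:" by a JSON object that holds its "name" and its "arguments". carry_out: Moves the arm, as the interface text tells. Its arguments: {"type":"object","properties":{"increments":{"type":"array"},"force":{"type":"number"}},"required":["increments"]}

```bash
mkdir -p pics; python3 - <<'E'
from bench import sense,viewer,r
import cv2
for n in("scene","top"):
    im=viewer.snapshot(n); cv2.imwrite(f"pics/{n}0.png",im[:,:,::-1])
    c=viewer.get_calibration(n); print(n,c)
s=sense();print(s["time"],s["tool_pos"],s["tcp_rot"],s["finger_gap"],r.tcp_to_grasp)
E
```

```text
scene {'fx': 394.98927951638274, 'fy': 394.98927951638274, 'cx': 318.27716748604007, 'cy': 192.79618048762515, 'R': array([[ 0.7056709 , -0.70850152,  0.00736068],
       [-0.44417881, -0.45045022, -0.77446742],
       [ 0.55202696,  0.54324967, -0.63257097]]), 't': array([-434.40800655,  328.38021732,  957.30445826])}
top {'fx': 370.27541923166217, 'fy': 370.27541923166217, 'cx': 309.2501858350712, 'cy': 196.88568610545528, 'R': array([[ 0.10632621, -0.99432224, -0.00424568],
       [-0.96901957, -0.10266133, -0.22463688],
       [ 0.22292558,  0.02799893, -0.97443329]]), 't': array([ -65.28296655,  617.93153845, 1156.99867884])}
0.1 [262.76478667 538.84037306 230.32672101] [-1.79902513e+02 -8.17366516e-03  1.53998426e+02] 85.50512337722586 18.700000000000003
```

View pics/scene0.png

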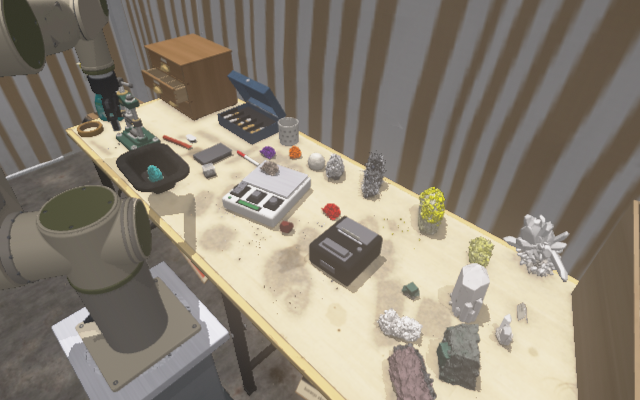

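View pics/top0.png

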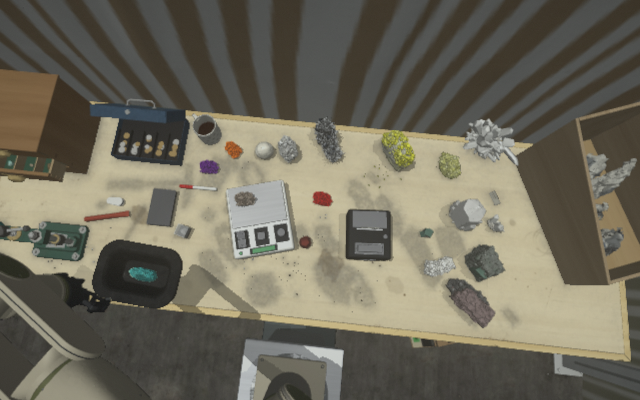

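The top view shows the scale at about (260,220) and the printer at about (369,234), with the garnet at (305,242). I'll enlarge both.

```bash
python3 - <<'E'
import cv2,numpy as np
t=cv2.imread("pics/top0.png")[170:270,215:405]; s=cv2.imread("pics/scene0.png")[150:290,210:390]
cv2.imwrite("pics/topc.png",cv2.resize(t,None,fx=4.2,fy=4.2,interpolation=2))
cv2.imwrite("pics/scenec.png",cv2.resize(s,None,fx=4.2,fy=4.2,interpolation=2))
E
```

```text
(no output)
```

View pics/topc.png

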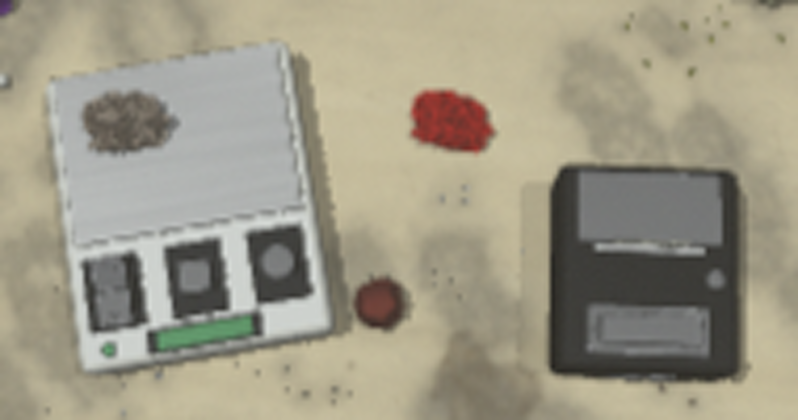

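View pics/scenec.png

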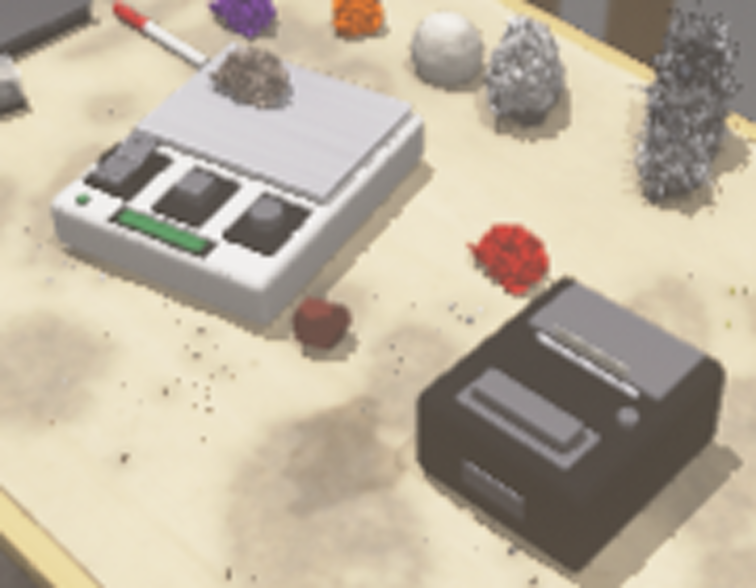

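The crops show the rocker in the left slot (crop 114,290), the square key in the middle (195,276) and the round key on the right (278,262). The printer bar is at (649,330) and the feed button at (716,279). Next I measure these with masks.

```bash
cat >h.py <<'E'
import cv2,numpy as np
from bench import viewer
def ray(n,px,z):
    c=viewer.get_calibration(n); R=np.array(c["R"]);t=np.array(c["t"])
    d=R.T@np.array([(px[0]-c["cx"])/c["fx"],(px[1]-c["cy"])/c["fy"],1]); o=-R.T@t
    return o+d*(z-o[2])/d[2]
def blobs(n,mask,roi,lo,hi):
    x0,y0,x1,y1=roi; m=np.zeros_like(mask);m[y0:y1,x0:x1]=mask[y0:y1,x0:x1]
    for c in cv2.findContours(m,cv2.RETR_EXTERNAL,cv2.CHAIN_APPROX_NONE)[0]:
        h=cv2.convexHull(c);a=cv2.contourArea(h)
        if lo<a<hi:
            M=cv2.moments(h); yield np.array([M["m10"],M["m01"]])/M["m00"],a,cv2.minAreaRect(c)
E
python3 - <<'E'
from h import *
for n,r1,r2 in(("top",(228,215,295,258),(346,205,394,262)),("scene",(225,180,292,215),(308,214,385,285))):
    im=cv2.imread(f"pics/{n}0.png"); g=cv2.cvtColor(im,cv2.COLOR_BGR2GRAY)
    print(n)
    for p,a,rc in blobs(n,(g<90).astype(np.uint8)*255,r1,60,900): print("plate",p.round(1),a,ray(n,p,56).round(1))
    hsv=cv2.cvtColor(im,cv2.COLOR_BGR2HSV)
    for p,a,rc in blobs(n,cv2.inRange(g,85,200),r2,6,900): print("grey",p.round(1),a,[np.round(v,1) for v in rc],ray(n,p,82).round(1))
# hand-read points from crops
T=lambda u,v:((u+.5)/4.2-.5+215,(v+.5)/4.2-.5+170)
S=lambda u,v:((u+.5)/4.2-.5+210,(v+.5)/4.2-.5+150)
for k,a,b,z in(("sq",(195,276),(201,184),68),("round",(278,262),(267,210),68),("bar",(652,329),(529,404),94),("feed",(716,279),(628,415),87)):
    print(k,ray("top",T(*a),z).round(1),ray("scene",S(*b),z).round(1))
for k,a in(("panFL",(72,247)),("panFR",(303,208)),("panBL",(50,80)),("panBR",(287,42))): print(k,ray("top",T(*a),60).round(1))
E
```

```text
top
plate [261.4 236.1] 196.0 [477.  142.9  56. ]
plate [280.9 232.6] 197.0 [495.2  80.6  56. ]
grey [368.7 248.2] 324.0 [array([368.7, 248.3]), array([29.1, 11.9]), np.float64(2.6)] [ 472.2 -205.4   82. ]
grey [385. 236.] 8.0 [array([385., 236.]), array([2.8, 2.8]), np.float64(45.0)] [ 516.5 -254.6   82. ]
scene
plate [272.8 204. ] 115.5 [488.2  73.9  56. ]
plate [256.1 197.4] 115.5 [471.1 135.4  56. ]
plate [240.  191.7] 86.5 [452.1 195.2  56. ]
grey [308.9 281.2] 9.5 [array([309. , 280.5]), array([2., 7.]), np.float64(0.0)] [ 346.2 -235.    82. ]
grey [326.9 265.9] 73.0 [array([326.8, 265.8]), array([18.9,  4.4]), np.float64(33.7)] [ 412.5 -232.5   82. ]
grey [358.9 249. ] 24.5 [array([358.8, 248.8]), array([5.5, 5.5]), np.float64(33.7)] [ 515.  -252.3   82. ]
grey [335.2 249.1] 400.0 [array([335.1, 248.9]), array([35.1, 12.8]), np.float64(32.9)] [ 469.7 -208.1   82. ]
grey [371.1 221.2] 67.0 [array([372., 221.]), array([14.7,  6.8]), np.float64(32.0)] [ 622.2 -207.    82. ]
sq [478.1 142.5  68. ] [478.3 136.   68. ]
round [495.7  80.   68. ] [494.1  77.7  68. ]
bar [ 472.1 -207.3   94. ] [ 470.6 -208.    94. ]
feed [ 515.6 -254.    87. ] [ 513.1 -254.1   87. ]
panFL [491.3 242.3  60. ]
panFR [541.   66.5  60. ]
panBL [622.6 280.4  60. ]
panBR [673.9  95.5  60. ]
```

Emit:
{"name": "carry_out", "arguments": {"increments": [-0.842, -0.504, 0.2, 0, 0, -0.1167, -1, -0.842, -0.504, 0.2, 0, 0, -0.1167, -1, -0.842, -0.504, 0.2, 0, 0, -0.1167, -1, -0.842, -0.504, 0.2, 0, 0, -0.1167, -1, -0.842, -0.504, 0.2, 0, 0, -0.1167, -1, -0.842, -0.504, 0.2, 0, 0, -0.1167, -1, -0.842, -0.504, 0.2, 0, 0, -0.1167, -1, -0.842, -0.504, 0.2, 0, 0, -0.1167, -1, -0.842, -0.504, 0.2, 0, 0, -0.1167, -1, -0.842, -0.504, 0.2, 0, 0, -0.1167, -1]}}

```text
time: 1.35
tool_pos: [476.9, 211.5, 151.5]
tcp_rot: [180.0, 0.0, -163.9]
ft_force: [-0.6, 0.4, -0.5]
finger_gap: -0.4
grip_force: 0.0
```

Emit:
{"name": "carry_out", "arguments": {"increments": [0, 0, 0.1, 0, 0, 0, -1, 0, 0, 0.18, 0, 0, 0, -1, 0, 0, 0.195, 0, 0, 0, -1, 0, 0, 0.2, 0, 0, 0, -1, 0, 0, 0.205, 0, 0, 0, -1, 0, 0, 0.21, 0, 0, 0, -1, 0, 0, 0.215, 0, 0, 0, -1, 0, 0, 0.22, 0, 0, 0, -1, 0, 0, 0.22, 0, 0, 0, -1, 0, 0, 0.22, 0, 0, 0, -1]}}

```text
time: 2.6
tool_pos: [478.1, 210.6, 64.0]
tcp_rot: [180.0, 0.1, -164.0]
ft_force: [1.2, 0.3, 5.6]
finger_gap: -0.7
grip_force: 2.6
```

```bash
python3 - <<'E'
from h import *
from bench import sense
s=sense();print(s["tool_pos"],s["ft_force"])
im=np.vstack([cv2.resize(viewer.snapshot("scene")[150:230,200:340,::-1],None,fx=4,fy=4,interpolation=2),cv2.resize(viewer.snapshot("top")[180:245,210:350,::-1],None,fx=4,fy=4,interpolation=2)])
cv2.imwrite("pics/a1.png",im)
E
```

```text
[478.13114349 210.5913353   63.97980613] [1.17256386 0.30409484 5.58840575]
```

View pics/a1.png

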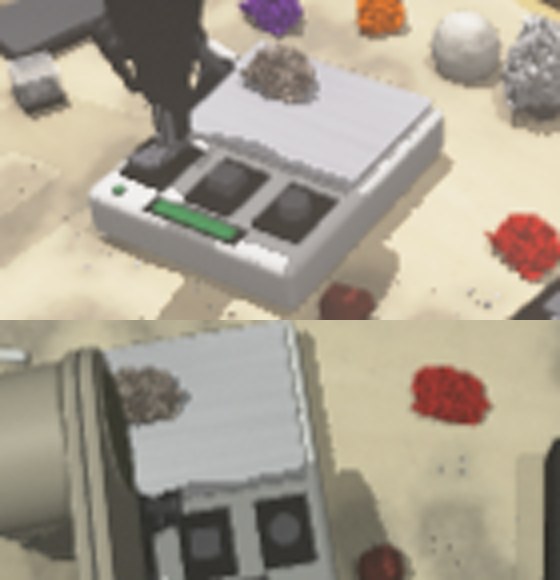

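The fingertips are on the rocker's far half and the near half has risen. I'll press a little harder to make sure it reaches its stop.

Emit:
{"name": "carry_out", "arguments": {"increments": [0, 0, 0.002, 0, 0, 0, -1, 0, 0, 0.004, 0, 0, 0, -1, 0, 0, 0.006, 0, 0, 0, -1, 0, 0, 0.008, 0, 0, 0, -1, 0, 0, 0.008, 0, 0, 0, -1, 0, 0, 0.008, 0, 0, 0, -1, 0, 0, 0.008, 0, 0, 0, -1, 0, 0, 0.008, 0, 0, 0, -1, 0, 0, 0.008, 0, 0, 0, -1, 0, 0, 0.008, 0, 0, 0, -1]}}

```text
time: 3.95
tool_pos: [478.3, 210.7, 63.6]
tcp_rot: [-180.0, 0.1, -164.0]
ft_force: [-11.8, -2.8, 31.3]
finger_gap: 0.0
grip_force: 15.8
```

At the stop: force rose to 31 N with almost no travel. Now lift and move over the round key.

Emit:
{"name": "carry_out", "arguments": {"increments": [0, 0, -0.125, 0, 0, 0, -1, 0, 0, -0.125, 0, 0, 0, -1, 0.046, -0.327, -0.125, 0, 0, 0, -1, 0.046, -0.327, -0.125, 0, 0, 0, -1, 0.046, -0.327, -0.125, 0, 0, 0, -1, 0.046, -0.327, -0.125, 0, 0, 0, -1, 0.046, -0.327, -0.125, 0, 0, 0, -1, 0.046, -0.327, -0.125, 0, 0, 0, -1, 0.046, -0.327, -0.125, 0, 0, 0, -1, 0.046, -0.327, -0.125, 0, 0, 0, -1]}}

```text
time: 5.2
tool_pos: [495.7, 80.1, 110.1]
tcp_rot: [180.0, -0.0, -163.9]
ft_force: [0.2, 0.0, 0.4]
finger_gap: 0.1
grip_force: 0.0
```

```bash
python3 - <<'E'
from h import *
from bench import sense
s=sense();print(s["tool_pos"],s["ft_force"])
cv2.imwrite("pics/a2.png",cv2.resize(viewer.snapshot("scene")[150:230,200:340,::-1],None,fx=5,fy=5,interpolation=2))
E
```

```text
[495.67531107  80.11304963 110.0932243 ] [0.21449531 0.04999387 0.43656456]
```

View pics/a2.png

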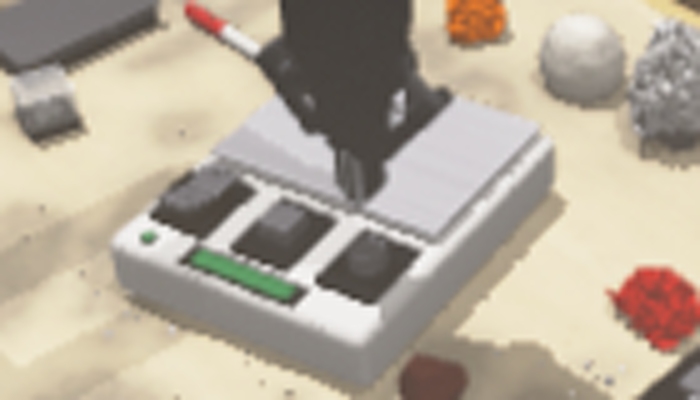

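The rocker is tipped on, with its near end up, and the fingers stand above the round key. Pressing the key now.

Emit:
{"name": "carry_out", "arguments": {"increments": [0, 0, 0.09, 0, 0, 0, -1, 0, 0, 0.1, 0, 0, 0, -1, 0, 0, 0.105, 0, 0, 0, -1, 0, 0, 0.11, 0, 0, 0, -1, 0, 0, 0.115, 0, 0, 0, -1, 0, 0, 0.12, 0, 0, 0, -1, 0, 0, 0.123, 0, 0, 0, -1, 0, 0, 0.126, 0, 0, 0, -1, 0, 0, 0.126, 0, 0, 0, -1, 0, 0, 0.126, 0, 0, 0, -1]}}

```text
time: 6.5
tool_pos: [496.6, 79.7, 61.9]
tcp_rot: [-180.0, 0.1, -164.0]
ft_force: [-7.8, 0.4, 19.4]
finger_gap: -0.2
grip_force: 10.0
```

Emit:
{"name": "carry_out", "arguments": {"increments": [0, 0, -0.1625, 0, 0, 0, -1, 0, 0, -0.1625, 0, 0, 0, -1, 0.256, -0.674, -0.1625, 0, 0, 0.033, -1, 0.256, -0.674, -0.1625, 0, 0, 0.033, -1, 0.256, -0.674, -0.1625, 0, 0, 0.033, -1, 0.256, -0.674, -0.1625, 0, 0, 0.033, -1, 0.256, -0.674, -0.1625, 0, 0, 0.033, -1, 0.256, -0.674, -0.1625, 0, 0, 0.033, -1, 0.256, -0.674, -0.1625, 0, 0, 0.033, -1, 0.256, -0.674, -0.1625, 0, 0, 0.033, -1]}}

```text
time: 7.75
tool_pos: [471.7, -206.5, 124.4]
tcp_rot: [180.0, -0.0, -175.8]
ft_force: [0.8, 0.2, 0.6]
finger_gap: -0.1
grip_force: 0.0
```

```bash
python3 - <<'E'
from h import *
from bench import sense
s=sense();print(s["tool_pos"],s["ft_force"])
cv2.imwrite("pics/a3.png",cv2.resize(viewer.snapshot("scene")[160:290,210:390,::-1],None,fx=4.2,fy=4.2,interpolation=2))
E
```

```text
[ 471.71829252 -206.53065792  124.37443053] [0.79478985 0.24991948 0.59719745]
```

View pics/a3.png

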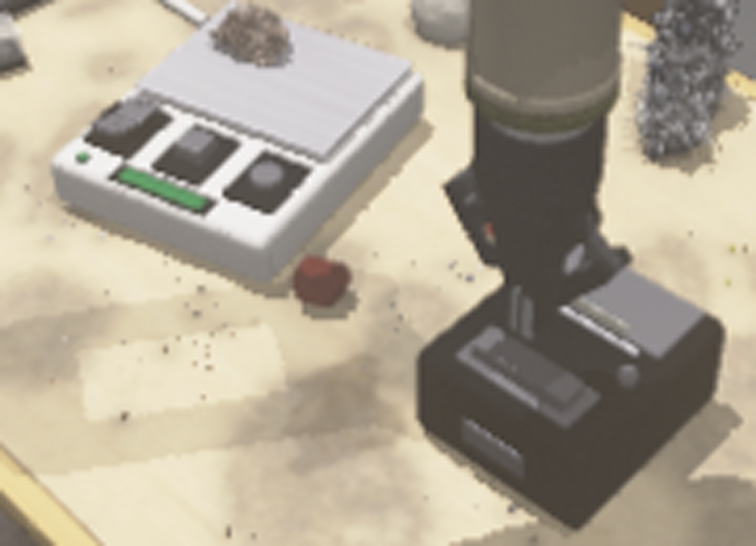

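The round key sits low and the square key is still up. The fingers stand above the bar, so I press it.

Emit:
{"name": "carry_out", "arguments": {"increments": [0, 0, 0.06, 0, 0, 0, -1, 0, 0, 0.07, 0, 0, 0, -1, 0, 0, 0.077, 0, 0, 0, -1, 0, 0, 0.083, 0, 0, 0, -1, 0, 0, 0.088, 0, 0, 0, -1, 0, 0, 0.092, 0, 0, 0, -1, 0, 0, 0.095, 0, 0, 0, -1, 0, 0, 0.0975, 0, 0, 0, -1, 0, 0, 0.0975, 0, 0, 0, -1, 0, 0, 0.0975, 0, 0, 0, -1]}}

```text
time: 9.05
tool_pos: [472.2, -207.8, 87.8]
tcp_rot: [-180.0, 0.1, -175.9]
ft_force: [-7.0, 6.7, 19.1]
finger_gap: -0.1
grip_force: 9.5
```

Fully down (87.8 mm, 19 N). Releasing upward.

Emit:
{"name": "carry_out", "arguments": {"increments": [0, 0, -0.02, 0, 0, 0, -1, 0, 0, -0.1, 0, 0, 0, -1, 0, 0, -0.2, 0, 0, 0, -1, 0, 0, -0.3, 0, 0, 0, -1, 0, 0, -0.3, 0, 0, 0, -1, 0, 0, -0.3, 0, 0, 0, -1, 0, 0, -0.3, 0, 0, 0, -1, 0, 0, -0.3, 0, 0, 0, -1, 0, 0, -0.3, 0, 0, 0, -1, 0, 0, -0.3, 0, 0, 0, -1]}}

```text
time: 10.3
tool_pos: [471.6, -207.7, 205.4]
tcp_rot: [180.0, -0.0, -175.9]
ft_force: [-0.4, -1.0, -0.5]
finger_gap: -0.0
grip_force: 0.0
```

```bash
python3 - <<'E'
from h import *
cv2.imwrite("pics/a4.png",cv2.resize(viewer.snapshot("scene")[150:290,210:390,::-1],None,fx=4.2,fy=4.2,interpolation=2))
E
```

```text
(no output)
```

View pics/a4.png

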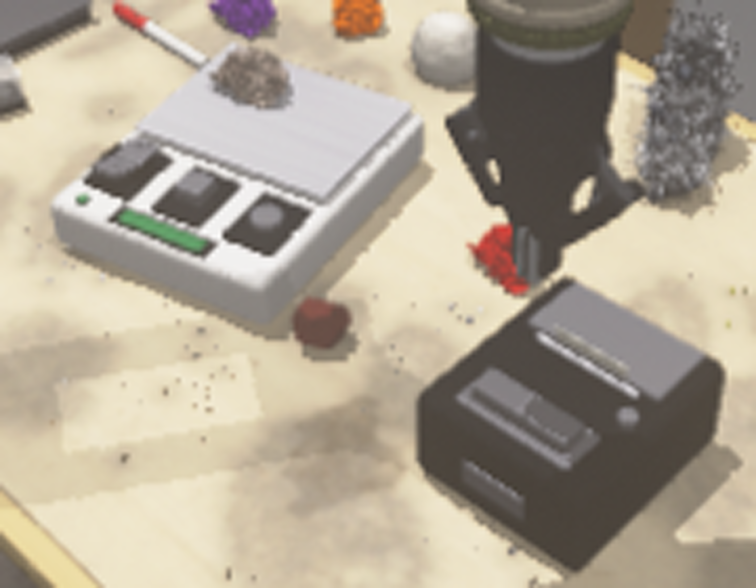

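The rocker is on, the round key is down, the square key and bar are up, and nothing else has moved. Handing in.

```bash
python3 -c "from bench import order;print(order.hand_in())"
```

```text
the job is handed in; nothing more can be done
None
```

I pressed the rocker on, locked the round key down, and pushed and released the printer bar, in that order; the job was handed in at about 10 s, with nothing else visibly moved in the last camera picture (hand-in returned no verdict).

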